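# Fit the pipe-rest head and index its carriage one hole towards the furnace end

## Robot

A 7-joint arm with a two-finger parallel gripper is mounted at the origin on the work surface. World frame = base frame: x ahead of the robot, y to its left, z up, the work surface at z = 0. Lengths are in m, angles in rad, forces in N, time in s.
With the tool pointing down it reaches from about 0.35 to 0.9 m from the base axis. Payload 19.9 kg.
Tool frame: the origin (TCP) lies between the finger pads; the fingertips stand 8 mm ahead of it and the grasp point (between the pads) lies 11 mm behind it; z points along the fingers, y is the line along which they close (so a half turn about z gives the same grasp; the last joint's range is limited). The gripper opens to 94 mm and grips with 3 to 60 N. Pads are 16 mm wide; open, the fingers measure 119 mm over their backs; the gripper's body (75 mm by 177 mm) begins 78 mm behind the grasp point.
Start: joints at [-1.167, 0.417, -0.01, 1.614, 0.005, 1.111, -0.053], TCP at [0.269, 0.564, 0.18] pointing down, gripper open.
Joint ranges: [-2.81, 2.81], [-0.39, 2.02], [-1.27, 1.25], [0.06, 2.57], [-1.19, 4.33], [0.19, 2], [-2.82, 2.82]. Speed limits (rad/s): [1.89, 1.89, 2.39, 2.39, 3.01, 3.01, 3.01].

## Interface

Orientations are given as a unit quaternion [w, x, y, z].
In Python, from station import bot gives the robot as it stands.
- The arm moves only by the tool apply_moves, never from a script. Its arguments are lists of equal length, an entry for each row: "linear": the shift along the tool's x, y, z in cm, a list of three; "delta_rot": the turn, a rotation vector about the tool's x, y, z in degrees, a list of three; "claw": the finger opening in cm, from 0 to 9.4. A call has 1 to 20 rows; each row is the pose to reach, as a shift and turn from the pose commanded when the call began, along the tool's axes at that moment; what a row does not reach only later rows make up. A row lasts 1/10 s, in which the tool goes at most 50 mm and 8.59 degrees, less where a joint would pass 70% of its speed; a pose out of reach is approached as far as the arm can. A call with a gripper value outside its range is refused whole. The fingers move at their own pace and stop on an object; "force" is the grip in N (left out, the last holds). Time passes only in rows, so rows that repeat a pose let the fingers close. It gives the time, the measured TCP pose, the force, the opening and the grip force at its end, in the units of the state.
- bot.state(): the state, without advancing time (a new reading comes with each control period).
- bot.get_image(name): name is "scene" or "top"; returns a dict with "img" (384x512x3 uint8, blue, green, red), "mtx" (3x3 intrinsics, pixels), "pose" (4x4, takes a point from camera to world coordinates). Camera axes: x right, y down, z forward; pixel columns grow to the right and rows downward; lengths in m; the calibration is good to about 2 mm. A picture is of the moment at which its call begins. There is no depth.
- bot.hand_in(): hands the job in; it is judged then, once.
Trained networks look in a picture, given as the dict that the camera call returned (one of the last four; its "shot" number tells which), for a name from the list of things; names that differ only in an ending like _2 or _b are one class to them, and where a whole thing is asked for, a point or a joint stands for the part that bears it (a point fixed in the world has none). Each returns a list of dicts, best first, with "confidence" (0 to 1); they miss things now and then, are a little off and sometimes report something else, mostly with a low value. They report only what shows in the picture. A call takes as long as a camera call. They do not tell look-alikes from the thing itself.
- bot.search_frame(picture, name): "position" ([x, y, z] in m, in world coordinates, good to about 4 mm: the middle of the surface that is visible of it).
- bot.silhouettes(picture, name): "region" (384x512 bool, what is visible of it).
The state is a dict: "time_s": time; "joint_positions": joint angles; "qd": joint speeds; "joint_efforts": joint torques, N m; "position": TCP position; "tcp_rot": TCP orientation; "contact_force": force on the tool from outside, world axes, zero at the start; "wrist_torque": the same for the moment, N m; "width": opening from 0.0 (shut) to 1.0 (fully open); "finger_force": force on a finger pad.
Only numpy, scipy, OpenCV 4.12 (cv2) and the standard library are available. Lean on these libraries where they do the work, as an engineer would, in place of code of your own. Each camera call takes 0.05 s, during which the arm holds its last target. There are 200 camera calls.

## Task

First plug the loose red roller head's square shank fully home into the square socket of the green carriage, with its forked plate standing across the rail so that a blowpipe laid in the fork would lie along the rail, and let it go. Then pull up the carriage's spring plunger by its black knob, slide the carriage exactly one slot along the ladder rail towards the orange end block, and let the pin go fully down into that slot. Finish while still holding the knob with the pin fully engaged, without letting go, and leave the other things on the bench where they are.

Things in the scene. Friction and masses are not known exactly. Their poses are not given: they have to be found in the camera images.
- head: Loose pipe-rest head, 260 g, standing upright on its shank. Origin: centre of the shank's underside, z up. Steel shank 28 x 28 mm, 30 mm long (lowest 4 mm 24 x 24); red collar 50 x 50 mm at 30 to 38 mm up; above it a red forked plate with two steel rollers (20 mm wide, 28 mm long along y) at x = +-36 mm, 92 mm up; top at 102 mm. The fork's groove for a blowpipe runs along y.
- head_grip (a point): Middle of the head's upright plate, 66 mm above its underside: here the plate is 12 mm thick along the head's y and 44 mm wide along its x, from 38 to 80 mm up; pinch it across its thickness. Rollers leave 52 mm free between them along x. A half turn of the head makes no difference.
- socket_mouth (a point): Centre of the mouth (top plane) of the square socket in the green carriage, 83 mm above the bench. Hole 30.5 x 30.5 mm, sides along the rail's x and y, chamfered 3 mm, 32 mm deep; block 62 x 62 mm. Fully home, the head's collar lies on the mouth: head origin 30 mm below, its y along the rail's y (either way round). The locked carriage has about 1.5 mm play.
- rail: Ladder rail fixed to the bench. Origin: centre of its underside at bench level; it runs along its y, 370 mm long, base plate 100 mm wide, rail top 37 mm above the bench. Slots for the pin every 50 mm along y, 13 mm wide along y.
- carriage (a joint): Position of the green carriage (172 mm long along y, 80 mm wide, deck top 51 mm above the bench) along the rail, in m, growing along the rail's +y; 0 at the start, its pin in a slot. The next slots are at +0.050 and -0.050. Limits +-0.1. About 1.5 N of friction.
- plunger (a joint): Height of the plunger above fully engaged, in m: 0 = pin fully down in a slot, above 0.013 it is clear of the rail (let down between slots it rests at about 0.013), 0.022 = stop. A spring always pushes it down: about 4 N at 0, 8.4 N at 0.022. Pin 10 mm across with a round end.
- knob: Black cylindrical knob (yellow dot on top) of the plunger, 26 mm diameter, 32 mm tall, upright. Origin: its centre, 102 mm above the bench with the pin down, on the rail's centre line, 110 mm along the rail's +y from the socket's centre. Rises with the plunger, travels with the carriage. 15 mm below it is the top of a steel guide 22 mm in diameter, then the deck at 51 mm.
- hot_end: Orange end block on the bench just off one end of the rail (70 x 22 x 40 mm; origin: centre of underside, 215 mm from the rail's origin along the rail's +y or -y): the furnace end. Fixed.
- cool_end: Blue end block, the same size, off the other end of the rail. Fixed.
- jacks: Bystander: steel glassworker's jacks lying on the bench, about 270 mm long, 50 mm wide, 16 mm high; origin: between the arms at bench level, long along its y.
- tumbler: Bystander: green glass tumbler, 72 mm wide, 95 mm tall; origin: centre of underside.
- paddle: Bystander: wooden paddle lying flat, blade 90 x 90 x 16 mm, handle 130 mm long along its +y; origin: under the blade's centre.
- wax_tin: Bystander: brass tin, 66 mm wide, 50 mm tall; origin: centre of underside.
There are look-alikes about, which are no part of the job. What is shaped like the head but blue is not meant.

How it is judged:
On the way, in this order (a step that is already met when the one before it is completed fails the run):
1. The head is plugged fully home in the socket, its fork lying along the rail, and let go (horizontal distance between head and socket_mouth below 0.005 m and z of head in the frame of socket_mouth below -0.026 m and angle between head's own z axis and vertical below 0.08 rad and angle between the y axis of head and the y axis of rail, either way round below 0.15 rad and contact force between the fingers and head below 0.3 N), for 0.2 s.
2. The plunger is pulled clear of the rail (value of joint plunger above 0.0135 m), for 0.1 s.
3. The pin is down in the next slot towards the orange block (((y of hot_end in the frame of rail above 0 m and value of joint carriage between 0.046 and 0.054 m) or (y of hot_end in the frame of rail below 0 m and value of joint carriage between -0.054 and -0.046 m)) and value of joint plunger below 0.003 m), for 0.2 s.
At the end, for the whole second after the job is handed in: Head home in the socket (within 5 mm of its axis, at least 26 of 30 mm deep, tilt under 0.08 rad, its y along the rail within 0.15 rad), not touched; carriage one slot (50 mm, within 4 mm) towards the orange block; plunger down within 3 mm; fingers on the knob with over 2 N (all of step 1 and all of step 3 and contact force between the fingers and knob above 2 N); the arm keeps its last pose, push and grip.
It fails at once if jacks: shoved more than 30 mm (distance of jacks from where it was at the start of the episode above 0.03 m).
It fails at once if tumbler: shoved more than 30 mm (distance of tumbler from where it was at the start of the episode above 0.03 m).
It fails at once if paddle: shoved more than 30 mm (distance of paddle from where it was at the start of the episode above 0.03 m).
It fails at once if wax tin: shoved more than 30 mm (distance of wax_tin from where it was at the start of the episode above 0.03 m).
It also fails if it takes over 54 s, if anything falls off the work surface, if the arm or the gripper's body presses on something with over 40 N, if the wrist force passes 120 N, or if a joint passes its speed limit or range.

## Working session

There is one attempt and no reset: what is moved stays moved. The work goes in short steps, Python scripts to look and compute and a tool call to move; the robot and the scene stay as the last step left them, time stands still between calls to the robot, and variables do not carry over. Pictures are saved under pics/ and viewed, at most 10 in all, crops included, and the job is handed in when it is done.

Besides the shell and the picture viewer there is one more tool, called after "Request:" by a JSON object that holds its "api" and its "payload". apply_moves: Moves the arm, as the interface text tells. Its arguments: {"type":"object","properties":{"linear":{"type":"array","items":{"type":"array","items":{"type":"number"}}},"delta_rot":{"type":"array","items":{"type":"array","items":{"type":"number"}}},"claw":{"type":"array","items":{"type":"number"}},"force":{"type":"number"}},"required":["linear","delta_rot","claw"]}

```bash
mkdir -p pics; ls; cat > h.py <<'E'
import numpy as np, cv2
from station import bot
from scipy.spatial.transform import Rotation as R
def rot(q): return R.from_quat([q[1],q[2],q[3],q[0]])
def proj(p,X):
    T=np.linalg.inv(p["pose"]); c=T[:3,:3]@np.asarray(X,float)+T[:3,3]; u=p["mtx"]@c; return u[:2]/u[2]
def ray(p,uv,z):
    d=p["pose"][:3,:3]@np.linalg.inv(p["mtx"])@np.array([uv[0],uv[1],1.]); o=p["pose"][:3,3]; return o+d*(z-o[2])/d[2]
E
python3 - <<'E'
from h import *
np.set_printoptions(precision=4,suppress=True)
s=bot.state(); print(s["position"],s["tcp_rot"],s["contact_force"],s["width"])
ims=[]
for c in ["scene","top"]:
    p=bot.get_image(c); ims.append(p["img"]); cv2.imwrite(f"pics/{c}0.png",p["img"])
    print(c,p["pose"][:3,3])
    for n in ["head","head_grip","socket_mouth","rail","carriage","knob","hot_end","cool_end","jacks","tumbler","paddle","wax_tin"]:
        for d in bot.search_frame(p,n)[:3]:
            print(n,round(d["confidence"],2),np.array(d["position"]),proj(p,d["position"]).round())
cv2.imwrite("pics/both.png",cv2.resize(np.vstack(ims),None,fx=.78,fy=.78))
E
```

```text
pics
[0.2688 0.5638 0.1792] [-0.0001  0.2206  0.9754 -0.0006] [ 0.2156  0.2102 -0.0524] 0.9991596559736614
scene [1.2196 0.4565 1.1847]
head 0.97 [0.5355 0.3279 0.082 ] [340. 233.]
head 0.93 [0.4864 0.4288 0.0827] [381. 237.]
head 0.77 [0.409  0.3299 0.0817] [360. 201.]
head_grip 0.85 [0.4908 0.4305 0.0863] [381. 238.]
head_grip 0.68 [0.4068 0.325  0.0812] [359. 200.]
head_grip 0.65 [ 0.7765 -0.1057  0.013 ] [163. 233.]
socket_mouth 0.82 [ 0.5169 -0.0647  0.0521] [226. 172.]
socket_mouth 0.59 [0.5337 0.1536 0.0419] [284. 211.]
rail 0.78 [ 0.5211 -0.0419  0.0376] [231. 179.]
carriage 0.55 [ 0.5175 -0.0659  0.0493] [225. 172.]
carriage 0.38 [ 0.5187 -0.0058  0.1177] [242. 167.]
knob 0.43 [ 0.5181 -0.005   0.1161] [242. 168.]
hot_end 0.71 [ 0.485  -0.268   0.0373] [180. 141.]
hot_end 0.53 [ 0.7782 -0.1091  0.0115] [162. 233.]
hot_end 0.24 [ 0.5174 -0.0657  0.0511] [225. 172.]
cool_end 0.62 [0.5357 0.1566 0.0404] [285. 212.]
jacks 0.69 [ 0.7804 -0.107   0.0095] [162. 235.]
jacks 0.5 [ 0.4822 -0.2694  0.037 ] [180. 140.]
tumbler 0.97 [0.6407 0.4436 0.0649] [360. 287.]
tumbler 0.36 [0.536 
[... 288 characters left out ...]
head_grip 0.87 [0.5317 0.3228 0.0824] [149. 207.]
head_grip 0.62 [0.4009 0.324  0.0796] [147. 256.]
head_grip 0.58 [0.4853 0.4268 0.0812] [109. 224.]
socket_mouth 0.83 [ 0.5006 -0.0618  0.0474] [292. 220.]
rail 0.94 [ 0.5024 -0.0608  0.037 ] [291. 220.]
carriage 0.81 [ 0.505  -0.0603  0.0501] [291. 219.]
knob 0.68 [ 0.5019 -0.0604  0.0485] [291. 220.]
hot_end 0.72 [ 0.4787 -0.2688  0.0409] [366. 229.]
cool_end 0.59 [ 0.5023 -0.0563  0.0524] [290. 220.]
cool_end 0.54 [0.5284 0.1497 0.0414] [215. 209.]
jacks 0.79 [ 0.7801 -0.1152  0.0127] [309. 124.]
tumbler 0.69 [0.6613 0.453  0.0522] [105. 160.]
paddle 0.82 [0.767  0.2455 0.0163] [183. 126.]
wax_tin 0.63 [ 0.3668 -0.2515  0.0482] [361. 270.]
```

View pics/both.png

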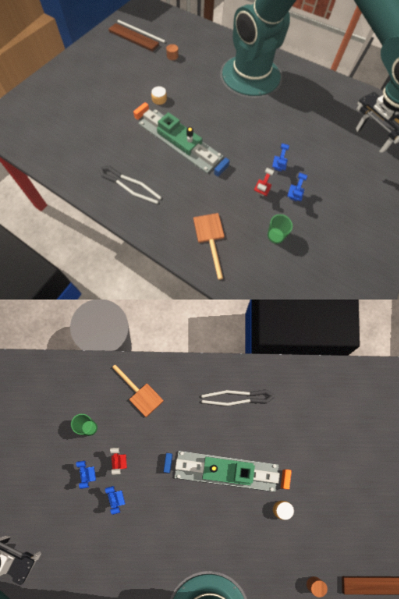

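The top picture shows three head-shaped things: red at (149,204), and blue at (109,223) and (147,254). Only the red one fits. The orange block is at (366,229), on the socket side, and the blue block is on the knob side. I'll confirm with one enlarged crop and measure by colour.

```bash
python3 - <<'E'
from h import *
np.set_printoptions(precision=4,suppress=True)
out=[]
for c,box in [("top",((95,175,205,275),(195,175,385,265))),("scene",((305,185,425,285),(165,120,300,225)))]:
    p=bot.get_image(c); im=p["img"]; hsv=cv2.cvtColor(im,cv2.COLOR_BGR2HSV)
    for (x0,y0,x1,y1) in box:
        out.append(cv2.resize(im[y0:y1,x0:x1],(400,300),interpolation=cv2.INTER_CUBIC))
    H,S,V=[hsv[...,i].astype(int) for i in range(3)]
    b=np.zeros(H.shape,bool); x0,y0,x1,y1=box[0]; b[y0:y1,x0:x1]=1
    red=((H<6)|(H>174))&(S>150)&(V>60)&b
    x0,y0,x1,y1=box[1]; b2=np.zeros(H.shape,bool); b2[y0:y1,x0:x1]=1
    yel=(H>22)&(H<35)&(S>120)&(V>120)&b2
    for n,m,z in [("red",red,.085),("yel",yel,.118)]:
        ys,xs=np.nonzero(m); uv=np.array([xs.mean(),ys.mean()]); print(c,n,m.sum(),uv,ray(p,uv,z))
        if n=="red" and c=="top":
            r=cv2.minAreaRect(np.stack([xs,ys],1).astype(np.float32)); q=cv2.boxPoints(r); print(r,np.array([ray(p,k,.09) for k in q]))
    if c=="top":
        g=((H>45)&(H<90)&(S>60)&b2); ys,xs=np.nonzero(g); r=cv2.minAreaRect(np.stack([xs,ys],1).astype(np.float32)); print("carr",r,np.array([ray(p,k,.051) for k in cv2.boxPoints(r)]))
        for n,m,z in [("or",(H>5)&(H<18)&(S>170)&b2,.04),("bl",(H>95)&(H<125)&(S>130)&b2,.04)]:
            ys,xs=np.nonzero(m); print(n,m.sum(),ray(p,(xs.mean(),ys.mean()),z))
cv2.imwrite("pics/crop1.png",np.vstack([np.hstack(out[:2]),np.hstack(out[2:])]))
E
```

```text
top red 343 [152.2653 207.2624] [0.5306 0.3128 0.085 ]
((152.5, 206.5), (19.0, 19.0), 90.0) [[0.5572 0.3368 0.09  ]
 [0.5578 0.2869 0.09  ]
 [0.5076 0.2856 0.09  ]
 [0.5071 0.3354 0.09  ]]
top yel 24 [274.     216.2917] [ 0.5092 -0.0081  0.118 ]
carr ((293.0928039550781, 219.70245361328125), (64.66366577148438, 28.898813247680664), 7.853313446044922) [[ 0.474   0.0277  0.051 ]
 [ 0.5526  0.0175  0.051 ]
 [ 0.5302 -0.1594  0.051 ]
 [ 0.4515 -0.1483  0.051 ]]
or 272 [ 0.4729 -0.2695  0.04  ]
bl 209 [0.5292 0.1497 0.04  ]
scene red 210 [337.9714 237.5952] [0.5534 0.331  0.085 ]
scene yel 10 [243.  165.2] [ 0.5098 -0.0065  0.118 ]
```

View pics/crop1.png

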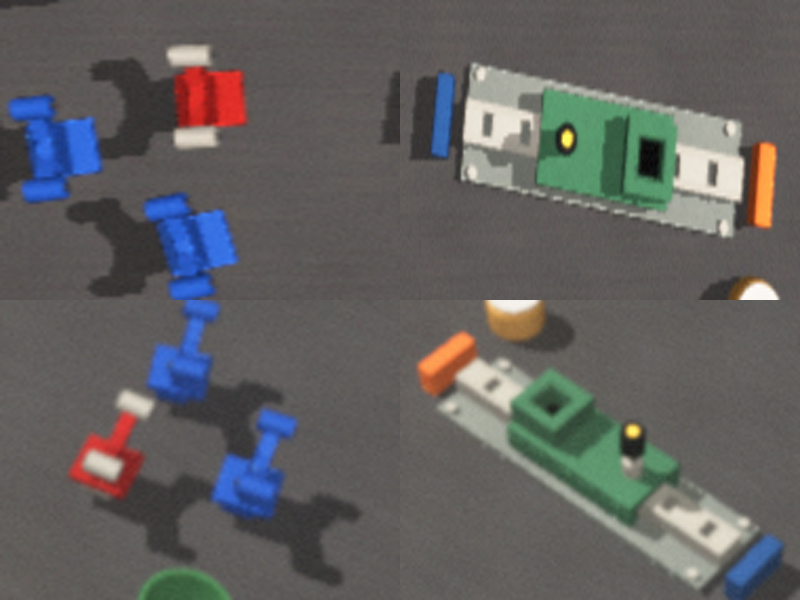

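The crop confirms it. Red head: rollers at about (147,193) and (149,221) in the top view. The carriage's knob is at (274,216), the socket at about (314,222), and the orange block lies beyond the socket, so the carriage travels along rail −y. Next I'll measure the rollers, the hole and the rail yaw.

```bash
python3 - <<'E'
from h import *
np.set_printoptions(precision=4,suppress=True)
p=bot.get_image("top"); im=p["img"]; hsv=cv2.cvtColor(im,cv2.COLOR_BGR2HSV); H,S,V=[hsv[...,i].astype(int) for i in range(3)]
def comps(m,box,z,mn=15):
    x0,y0,x1,y1=box; b=np.zeros(H.shape,np.uint8); b[y0:y1,x0:x1]=m[y0:y1,x0:x1]
    n,l,st,c=cv2.connectedComponentsWithStats(b); 
    return [(st[i],c[i],ray(p,c[i],z)) for i in range(1,n) if st[i][4]>=mn]
r=comps((S<60)&(V>140),(136,182,165,228),.092)
for k in r: print("roller",k)
if len(r)>=2:
    d=r[0][2]-r[1][2]; print("mid",(r[0][2]+r[1][2])/2,"len",np.linalg.norm(d),"yaw",np.degrees(np.arctan2(d[1],d[0])))
for k in comps((V<45)&(S<200),(300,208,330,236),.083): print("hole",k)
# rail base plate outline
g=np.zeros(H.shape,np.uint8); g[190:255,205:360]=1
m=((V>90)|((H>45)&(H<90)&(S>60)))&(g>0)&~((H<20)&(S>100))&~((H>95)&(H<125)&(S>100))
n,l,st,c=cv2.connectedComponentsWithStats(m.astype(np.uint8)); i=1+np.argmax(st[1:,4]); ys,xs=np.nonzero(l==i)
rr=cv2.minAreaRect(np.stack([xs,ys],1).astype(np.float32)); B=np.array([ray(p,k,.01) for k in cv2.boxPoints(rr)]); print("rail",rr,B.mean(0)); 
e=[B[1]-B[0],B[2]-B[1]]; e=max(e,key=np.linalg.norm); print(np.linalg.norm(e),np.degrees(np.arctan2(e[0],e[1])))
print(bot.state()["joint_positions"])
E
```

```text
roller (array([141, 190,  12,   7,  78], dtype=int32), array([146.6282, 193.0769]), array([0.5676, 0.3272, 0.092 ]))
roller (array([143, 217,  12,   8,  74], dtype=int32), array([148.2568, 220.4595]), array([0.4955, 0.3209, 0.092 ]))
mid [0.5315 0.324  0.092 ] len 0.07237433035233046 yaw 4.979926420138432
hole (array([309, 217,  10,  11,  97], dtype=int32), array([313.3196, 222.0412]), array([ 0.4957, -0.1161,  0.083 ]))
rail ((282.0, 222.0), (64.0, 154.0), 90.0) [ 0.4964 -0.0397  0.01  ]
0.44028562502897844 179.3214108989902
[-1.1675  0.4174 -0.0103  1.6136  0.0047  1.1107 -0.053 ]
```

Request:
{"api": "apply_moves", "payload": {"linear": [[-2,-0.6,0],[-5,-1.5,0],[-9,-2.7,0],[-13,-4,0],[-17,-5.2,0],[-21,-6.4,0],[-25,-7.6,0],[-29,-8.8,0],[-32,-9.7,0],[-33.5,-10.2,0],[-34,-10.4,0],[-34,-10.4,0],[-34,-10.4,0]], "delta_rot": [[0,0,0],[0,0,-3],[0,0,-7],[0,0,-11],[0,0,-15],[0,0,-19],[0,0,-23],[0,0,-27],[0,0,-30],[0,0,-30.5],[0,0,-30.5],[0,0,-30.5],[0,0,-30.5]], "claw": [7,7,7,7,7,7,7,7,7,7,7,7,7], "force": 30}}

```text
time_s: 2.75
position: [0.5302, 0.3251, 0.1798]
tcp_rot: [-0.0, -0.044, 0.999, 0.0]
contact_force: [-1.0, 1.3, -0.4]
width: 0.743
finger_force: 0.0
```

```bash
cat >> h.py <<'E'
def go(target,yang):
    "cm shift in tool axes and turn about tool z (deg) to bring TCP to target, tool y at world angle yang"
    s=bot.state(); M=rot(s["tcp_rot"]).as_matrix(); d=M.T@(np.array(target)-s["position"])*100
    a=np.degrees(np.arctan2(M[1,1],M[0,1])); w=-((yang-a+90)%180-90)
    print("t",round(s["time_s"],2),"pos",np.round(s["position"],4),"yang",round(a,2),"z",M[:,2].round(3),"F",np.round(s["contact_force"],2),"w",round(s["width"]*94,1),"ff",np.round(s["finger_force"],1))
    print("shift",d.round(2),"turn",round(w,2))
E
python3 - <<'E'
from h import *
go((.5315,.324,.055),95)
p=bot.get_image("scene"); print(proj(p,(.5315,.324,.066))); q=bot.get_image("top")
cv2.imwrite("pics/above.png",np.hstack([cv2.resize(p["img"][150:300,270:420],(400,400)),cv2.resize(q["img"][150:270,90:210],(400,400))]))
E
```

```text
t 2.75 pos [0.5302 0.3251 0.1798] yang 95.08 z [-0.  0. -1.] F [-0.98  1.26 -0.45] w 69.9 ff 0.0
shift [-0.13 -0.13 12.48] turn 0.08
[338.08463306 234.02459927]
```

View pics/above.png

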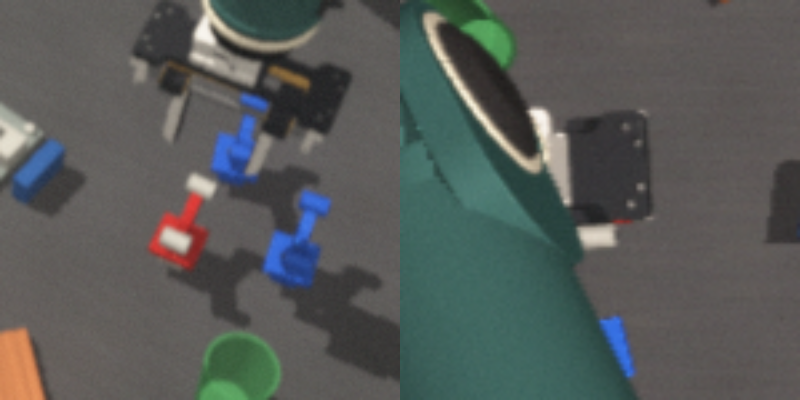

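The gripper is above the red head, which shows in the left crop at about (180,225), with the fingers either side of the plate. The blue heads are clear of the descent. Going down.

Request:
{"api": "apply_moves", "payload": {"linear": [[-0.1,-0.1,2],[-0.1,-0.1,5],[-0.1,-0.1,8],[-0.1,-0.1,10.5],[-0.1,-0.1,12],[-0.1,-0.1,12.4],[-0.1,-0.1,12.4],[-0.1,-0.1,12.4],[-0.1,-0.1,12.4],[-0.1,-0.1,12.4],[-0.1,-0.1,12.4],[-0.1,-0.1,12.4],[-0.1,-0.1,12.4]], "delta_rot": [[0,0,0],[0,0,0],[0,0,0],[0,0,0],[0,0,0],[0,0,0],[0,0,0],[0,0,0],[0,0,0],[0,0,0],[0,0,0],[0,0,0],[0,0,0]], "claw": [7,7,7,7,7,7,7,0.5,0.5,0.5,0.5,0.5,0.5], "force": 30}}

```text
time_s: 4.15
position: [0.5322, 0.3231, 0.0558]
tcp_rot: [0.0, -0.044, 0.999, 0.0]
contact_force: [0.1, -0.7, -0.4]
width: 0.267
finger_force: 0.0
```

```bash
python3 - <<'E'
from h import *
go((.5315,.324,.055),95)
E
```

```text
t 4.15 pos [0.5322 0.3231 0.0558] yang 95.01 z [ 0.  0. -1.] F [ 0.09 -0.73 -0.4 ] w 25.1 ff 0.0
shift [0.06 0.09 0.08] turn 0.01
```

Fingers are still closing; I'll give them more time.

Request:
{"api": "apply_moves", "payload": {"linear": [[0,0,0],[0,0,0],[0,0,0],[0,0,0],[0,0,0]], "delta_rot": [[0,0,0],[0,0,0],[0,0,0],[0,0,0],[0,0,0]], "claw": [0.5,0.5,0.5,0.5,0.5]}}

```text
time_s: 4.65
position: [0.5324, 0.3233, 0.056]
tcp_rot: [0.0, -0.044, 0.999, 0.0]
contact_force: [-0.2, 1.1, 4.9]
width: 0.057
finger_force: 4.7
```

The opening reads 5.4 mm where the plate should hold it at 12 mm, so I'll look.

```bash
python3 - <<'E'
from h import *
go((.5315,.324,.055),95)
p=bot.get_image("scene"); q=bot.get_image("top")
cv2.imwrite("pics/grip.png",np.hstack([cv2.resize(p["img"][170:270,290:390],(400,400),interpolation=cv2.INTER_CUBIC),cv2.resize(q["img"][150:270,90:210],(400,400))]))
E
```

```text
t 4.65 pos [0.5324 0.3233 0.056 ] yang 95.02 z [ 0.  0. -1.] F [-0.24  1.11  4.86] w 5.4 ff 4.7
shift [0.08 0.08 0.1 ] turn 0.02
```

View pics/grip.png

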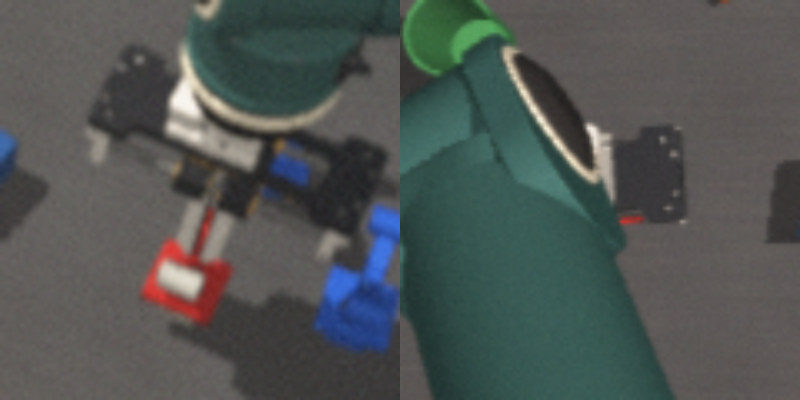

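The plate, at about (205,235) in the left crop, is between the fingers, and the rollers and collar are clear. I'll command fully shut so that the grip force applies.

Request:
{"api": "apply_moves", "payload": {"linear": [[0,0,0],[0,0,0],[0,0,0],[0,0,0]], "delta_rot": [[0,0,0],[0,0,0],[0,0,0],[0,0,0]], "claw": [0,0,0,0], "force": 40}}

```text
time_s: 5.15
position: [0.5325, 0.3234, 0.0562]
tcp_rot: [0.0, -0.044, 0.999, 0.0]
contact_force: [-0.7, 0.9, 6.8]
width: 0.004
finger_force: 6.5
```

```bash
python3 - <<'E'
from h import *
p=bot.get_image("scene"); s=bot.state(); print(s["width"],s["finger_force"],s["contact_force"],s["wrist_torque"])
cv2.imwrite("pics/grip2.png",cv2.resize(p["img"][200:260,305:365],(600,600),interpolation=cv2.INTER_CUBIC))
M=rot(s["tcp_rot"]).as_matrix()
for o in [(0,0,.008),(0,0,-.011),(0,.01,.008),(0,-.01,.008)]: print(o,(proj(p,s["position"]+M@np.array(o))-[305,200])*10)
E
```

```text
0.006859557981841654 6.486263403130579 [-0.40386512  1.10707312  7.18627717] [ 0.2510617   0.08248616 -0.02843694]
(0, 0, 0.008) [316.57818124 373.71976464]
(0, 0, -0.011) [328.16662637 339.55952841]
(0, 0.01, 0.008) [349.90734825 388.65648895]
(0, -0.01, 0.008) [283.3819642  358.84262289]
```

View pics/grip2.png

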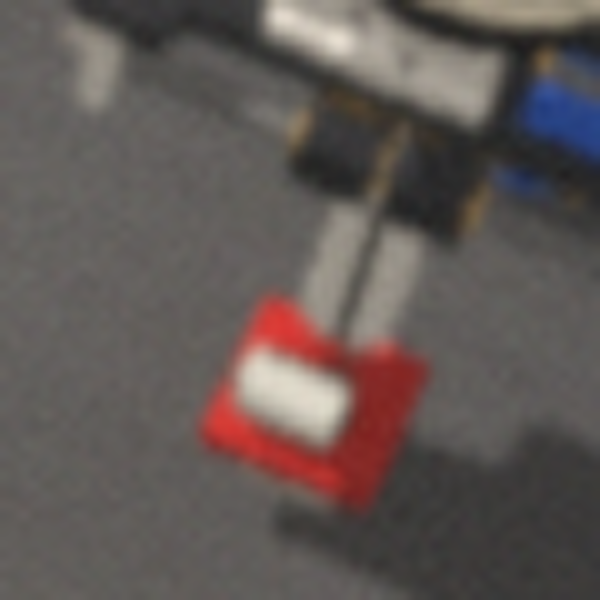

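The fingers are shut to 0.4 mm and the plate no longer shows between them. The near roller at about (334.5,239.5) hasn't moved, so the grip missed in height or in x. I'll check the geometry numerically.

```bash
python3 - <<'E'
from h import *
np.set_printoptions(precision=1,suppress=True)
p=bot.get_image("scene")
def blobs(im,box,m):
    x0,y0,x1,y1=box; b=np.zeros(im.shape[:2],np.uint8); b[y0:y1,x0:x1]=m[y0:y1,x0:x1]
    n,l,st,c=cv2.connectedComponentsWithStats(b); return [(c[i],st[i][4]) for i in range(1,n) if st[i][4]>10]
for n,im in [("start",cv2.imread("pics/scene0.png")),("now",p["img"])]:
    h=cv2.cvtColor(im,cv2.COLOR_BGR2HSV).astype(int)
    print(n,"white",blobs(im,(322,208,356,256),(h[...,1]<60)&(h[...,2]>150)),"red",blobs(im,(318,205,360,260),((h[...,0]<6)|(h[...,0]>174))&(h[...,1]>140)&(h[...,2]>60)))
for z in (.07,.082,.092,.102): print(z,proj(p,(.5676,.3272,z)),proj(p,(.4955,.3209,z)))
c=np.array([.5315,.324]); a=np.radians(5); X=np.array([np.cos(a),np.sin(a)]); Y=np.array([-X[1],X[0]])
for z in (.038,.0): print("collar corners",z,[proj(p,np.r_[c+X*i+Y*j,z]) for i,j in [(.025,.025),(.025,-.025),(-.025,-.025),(-.025,.025)]])
s=bot.state();M=rot(s["tcp_rot"]).as_matrix()
for w in (0,): print("tip front/back edges",[proj(p,s["position"]+M@np.array(o)) for o in [(-.008,.012,.008),(-.008,-.012,.008),(.008,.012,.008),(.008,-.012,.008)]], M[:,0])
E
```

```text
start white [(array([345. , 219.1]), np.int32(61)), (array([335.4, 239.7]), np.int32(64))] red [(array([337.9, 237.4]), np.int32(236))]
now white [(array([349.7, 208.6]), np.int32(14)), (array([337.3, 227.1]), np.int32(18)), (array([333.8, 239.1]), np.int32(64))] red [(array([336.9, 240.9]), np.int32(167))]
0.07 [333.4 243.5] [343.1 223.5]
0.082 [334.1 241.3] [343.9 221.2]
0.092 [334.7 239.5] [344.6 219.3]
0.102 [335.4 237.6] [345.2 217.4]
collar corners 0.038 [array([341.4, 249.7]), array([324.8, 242.1]), array([331.5, 228.6]), array([347.9, 235.9])]
collar corners 0.0 [array([339. , 256.1]), array([322.8, 248.6]), array([329.4, 235.3]), array([345.4, 242.5])]
tip front/back edges [array([339.6, 241.4]), array([331.6, 237.8]), array([341.7, 237. ]), array([333.7, 233.4])] [-1.  -0.1 -0. ]
```

```bash
python3 - <<'E'
from h import *
p=bot.get_image("scene")
a=np.radians(95.08);Y=np.array([np.cos(a),np.sin(a),0]);X=np.array([np.sin(a),-np.cos(a),0])
for z in (.172,.205):
  for j in (-.041,.041): print(z,j,proj(p,np.array([.5302,.3251,z])+Y*j+X*.008).round(1))
s=bot.state();print(s["joint_positions"],s["position"],s["contact_force"],s["time_s"])
E
```

```text
0.172 -0.041 [329.8 209.2]
0.172 0.041 [359.6 222.1]
0.205 -0.041 [331.9 202.1]
0.205 0.041 [362.4 215.1]
[-0.60743794  0.54871822  0.01635004  1.71972372 -0.01120236  0.87228702
  1.07214598] [0.53247063 0.32344636 0.0562122 ] [0.06932668 0.88176069 7.22051771] 5.3
```

Request:
{"api": "apply_moves", "payload": {"linear": [[0,0,0],[0,0,0],[0,0,0],[0,0,0],[0,0,0],[0,0,0]], "delta_rot": [[0,0,0],[0,0,0],[0,0,0],[0,0,0],[0,0,0],[0,0,0]], "claw": [4,4,4,4,4,4]}}

```text
time_s: 5.9
position: [0.5324, 0.3229, 0.0559]
tcp_rot: [0.0, -0.044, 0.999, -0.0]
contact_force: [0.6, -1.6, 6.0]
width: 0.422
finger_force: 2.9
```

```bash
python3 - <<'E'
from h import *
go((.5315,.324,.055),95)
p=bot.get_image("scene"); q=bot.get_image("top")
cv2.imwrite("pics/open.png",np.hstack([cv2.resize(p["img"][195:265,300:370],(400,400),interpolation=cv2.INTER_CUBIC),cv2.resize(q["img"][150:270,90:210],(400,400))]))
E
```

```text
t 5.9 pos [0.5324 0.3229 0.0559] yang 95.01 z [ 0. -0. -1.] F [ 0.62 -1.58  5.97] w 39.7 ff 2.9
shift [0.08 0.12 0.09] turn 0.01
```

View pics/open.png

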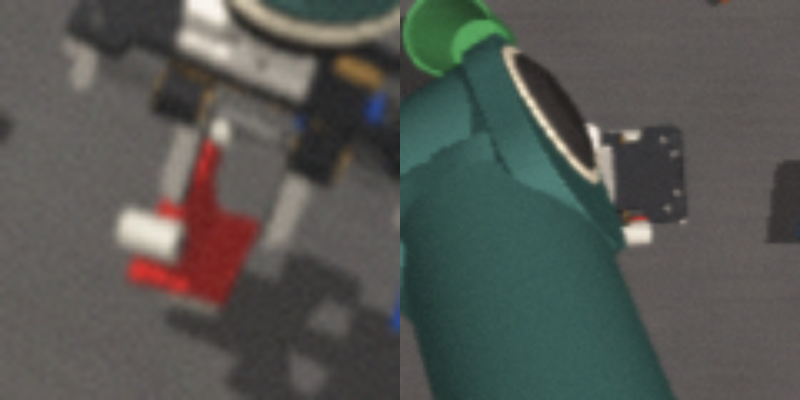

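The head now leans towards −y, with its rollers at about (326,236) and (338,218). Before moving, I'll overlay the expected finger boxes to find the true offset.

```bash
cat >> h.py <<'E'
def fingers(p,sc,x0,y0,im,dz=0,col=(0,255,255),half=None):
    s=bot.state(); M=rot(s["tcp_rot"]).as_matrix(); w=s["width"]*.094/2
    for sg in (1,-1):
        c=[[np.array((x,sg*(w+t),z-dz)) for x,t in [(-.008,0),(.008,0),(.008,.0125),(-.008,.0125)]] for z in (.008,-.06)]
        for q in c:
            pts=np.array([(proj(p,s["position"]+M@k)-[x0,y0]+.5)*sc for k in q]).astype(int); cv2.polylines(im,[pts],True,col,1)
E
python3 - <<'E'
from h import *
I=[bot.get_image("scene") for _ in range(5)]; p=I[-1]; m=np.mean([k["img"] for k in I],0).astype(np.uint8)
x0,y0,sc=300,180,8
im=cv2.resize(m[y0:y0+75,x0:x0+75],None,fx=sc,fy=sc,interpolation=cv2.INTER_CUBIC)
fingers(p,sc,x0,y0,im)
cv2.imwrite("pics/ov.png",im)
E
```

```text
(no output)
```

View pics/ov.png

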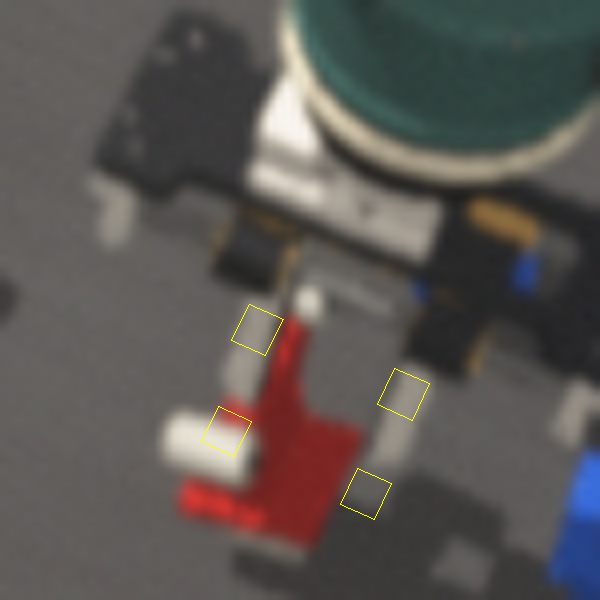

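The finger bottoms show about (390,462) in the crop against the expected (360,505), so the real fingertips are about 30 mm higher than the pose implies. The fingers closed on top of the plate, and opening them dragged it over to −y. I'll close again to drag the head back upright, then lift off.

Request:
{"api": "apply_moves", "payload": {"linear": [[0,0,0],[0,0,0],[0,0,0],[0,0,0],[0,0,0],[0,0,0]], "delta_rot": [[0,0,0],[0,0,0],[0,0,0],[0,0,0],[0,0,0],[0,0,0]], "claw": [2.5,1.5,0.5,0.2,0.2,0.2], "force": 10}}

```text
time_s: 6.85
position: [0.5324, 0.3235, 0.0562]
tcp_rot: [0.0, -0.044, 0.999, 0.0]
contact_force: [-0.3, 1.4, 8.3]
width: 0.025
finger_force: 4.5
```

```bash
cat >> h.py <<'E'
def rollers():
    p=bot.get_image("scene"); h=cv2.cvtColor(p["img"],cv2.COLOR_BGR2HSV).astype(int); o=[]
    for n,m in [("white",(h[...,1]<60)&(h[...,2]>150)),("red",((h[...,0]<6)|(h[...,0]>174))&(h[...,1]>140)&(h[...,2]>60))]:
        b=np.zeros(m.shape,np.uint8); b[205:262,315:362]=m[205:262,315:362]
        k,l,st,c=cv2.connectedComponentsWithStats(b); o.append((n,[(c[i].round(1).tolist(),int(st[i][4])) for i in range(1,k) if st[i][4]>10]))
    print(o); return p
E
python3 - <<'E'
from h import *
go((.5315,.324,.08),95); rollers()
E
```

```text
t 6.85 pos [0.5324 0.3235 0.0562] yang 95.02 z [ 0.001  0.001 -1.   ] F [-0.29  1.44  8.29] w 2.4 ff 4.5
shift [ 0.09  0.06 -2.38] turn 0.02
[('white', [([341.4, 205.6], 15), ([349.6, 208.0], 25), ([337.0, 226.9], 13), ([343.2, 229.5], 16), ([333.6, 238.9], 62)]), ('red', [([336.9, 240.8], 163)])]
```

The near roller is back at (333.6,238.9), upright again. Lifting straight off.

Request:
{"api": "apply_moves", "payload": {"linear": [[0,0,-0.3],[0,0,-0.7],[0,0,-1.2],[0,0,-2],[0,0,-4],[0,0,-7],[0,0,-10],[0,0,-12],[0,0,-12]], "delta_rot": [[0,0,0],[0,0,0],[0,0,0],[0,0,0],[0,0,0],[0,0,0],[0,0,0],[0,0,0],[0,0,0]], "claw": [0.2,0.2,0.2,0.2,2,4,6,6,6]}}

```text
time_s: 7.8
position: [0.5334, 0.3238, 0.1793]
tcp_rot: [0.002, -0.044, 0.999, 0.001]
contact_force: [-0.9, -0.9, 0.2]
width: 0.412
finger_force: 0.0
```

```bash
python3 - <<'E'
from h import *
go((.5315,.324,.08),95); p=rollers()
q=bot.get_image("top")
x0,y0,sc=300,170,5
im=cv2.resize(p["img"][y0:y0+100,x0:x0+80],None,fx=sc,fy=sc,interpolation=cv2.INTER_CUBIC)
fingers(p,sc,x0,y0,im)
for c,pp in (("scene",p),("top",q)):
    for d in bot.search_frame(pp,"head")[:3]: print(c,round(d["confidence"],2),np.round(d["position"],4),proj(pp,d["position"]).round())
cv2.imwrite("pics/up.png",np.hstack([im,cv2.resize(q["img"][160:260,95:175],(400,500),interpolation=cv2.INTER_CUBIC)]))
E
```

```text
t 7.8 pos [0.5334 0.3238 0.1793] yang 95.01 z [ 0.004  0.003 -1.   ] F [-0.93 -0.93  0.21] w 38.8 ff 0.0
shift [0.23 0.01 9.93] turn 0.01
[('white', [([344.6, 218.9], 62), ([334.9, 239.4], 64)]), ('red', [([338.0, 237.6], 227)])]
scene 0.94 [0.5359 0.324  0.0838] [338. 232.]
scene 0.89 [0.4871 0.4272 0.0823] [380. 237.]
scene 0.54 [ 0.514  -0.0038  0.1156] [243. 167.]
top 0.53 [0.4996 0.318  0.1012] [149. 219.]
```

View pics/up.png

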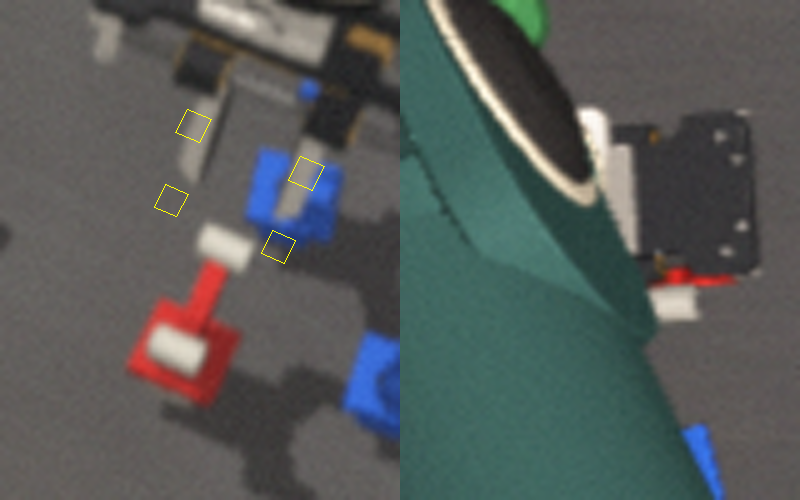

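The head is upright again at almost its original place (rollers within 0.5 px). The finger bottoms at (190,182) and (290,222) in the crop are again about 33 mm above where the pose puts them, which agrees with the contact on the plate top. I'll descend further in steps, watching the force.

Request:
{"api": "apply_moves", "payload": {"linear": [[0.1,-0.1,3],[0.1,-0.1,7],[0.1,-0.1,10],[0.1,-0.1,12],[0.1,-0.1,13.2],[0.1,-0.1,14],[0.1,-0.1,14.5],[0.1,-0.1,14.8],[0.1,-0.1,14.8],[0.1,-0.1,14.8]], "delta_rot": [[0,0,0],[0,0,0],[0,0,0],[0,0,0],[0,0,0],[0,0,0],[0,0,0],[0,0,0],[0,0,0],[0,0,0]], "claw": [6,6,6,6,6,6,6,6,6,6]}}

```text
time_s: 9.0
position: [0.5316, 0.3222, 0.0284]
tcp_rot: [0.0, -0.044, 0.999, 0.0]
contact_force: [-0.1, 0.2, -0.1]
width: 0.643
finger_force: 0.0
```

```bash
python3 - <<'E'
from h import *
go((.5315,.3228,.03),95); p=rollers()
E
```

```text
t 9.0 pos [0.5316 0.3222 0.0284] yang 95.02 z [ 0.001  0.    -1.   ] F [-0.1   0.18 -0.15] w 60.4 ff 0.0
shift [ 0.    0.06 -0.16] turn 0.02
[('white', [([335.6, 208.3], 62), ([352.1, 206.2], 17), ([347.2, 213.5], 24), ([350.9, 238.3], 12), ([335.3, 239.6], 66)]), ('red', [([337.7, 238.3], 222)])]
```

Request:
{"api": "apply_moves", "payload": {"linear": [[0,0,0],[0,0,0],[0,0,0],[0,0,0],[0,0,0],[0,0,0],[0,0,0],[0,0,0],[0,0,0],[0,0,0]], "delta_rot": [[0,0,0],[0,0,0],[0,0,0],[0,0,0],[0,0,0],[0,0,0],[0,0,0],[0,0,0],[0,0,0],[0,0,0]], "claw": [0,0,0,0,0,0,0,0,0,0], "force": 20}}

```text
time_s: 10.05
position: [0.5312, 0.3219, 0.0276]
tcp_rot: [-0.0, -0.044, 0.999, -0.0]
contact_force: [-0.3, 0.4, -1.8]
width: 0.123
finger_force: 20.0
```

Gripped: opening 11.6 mm, 20 N. I'll firm up the grip, lift, and carry to above the socket.

Request:
{"api": "apply_moves", "payload": {"linear": [[0,0,0],[0,0,-0.5],[0,0,-2],[0,0,-5],[0,0,-8],[0,0,-11],[0,0,-13],[0,0,-14],[0,0,-14]], "delta_rot": [[0,0,0],[0,0,0],[0,0,0],[0,0,0],[0,0,0],[0,0,0],[0,0,0],[0,0,0],[0,0,0]], "claw": [0,0,0,0,0,0,0,0,0], "force": 40}}

```text
time_s: 10.95
position: [0.5318, 0.3223, 0.1695]
tcp_rot: [0.001, -0.044, 0.999, 0.001]
contact_force: [0.0, 0.2, -3.4]
width: 0.124
finger_force: 40.0
```

Request:
{"api": "apply_moves", "payload": {"linear": [[0.2,-1,0],[0.5,-3,0],[1,-6,0],[1.6,-9.5,0],[2.2,-13,0],[2.8,-16.5,0],[3.4,-20,0],[4,-23.5,0],[4.6,-27,0],[5.2,-30.5,0],[5.8,-34,0],[6.4,-37.5,0],[6.9,-40.5,0],[7.2,-42.3,0],[7.4,-43.3,0],[7.4,-43.3,0],[7.4,-43.3,0],[7.4,-43.3,0]], "delta_rot": [[0,0,0],[0,0,0],[0,0,1],[0,0,2],[0,0,3],[0,0,4],[0,0,5],[0,0,6],[0,0,7],[0,0,8],[0,0,9],[0,0,10],[0,0,11],[0,0,12],[0,0,12.4],[0,0,12.4],[0,0,12.4],[0,0,12.4]], "claw": [0,0,0,0,0,0,0,0,0,0,0,0,0,0,0,0,0,0]}}

```text
time_s: 12.75
position: [0.4955, -0.1145, 0.1676]
tcp_rot: [-0.0, 0.063, 0.998, 0.0]
contact_force: [-0.5, -0.2, -3.1]
width: 0.124
finger_force: 40.0
```

```bash
python3 - <<'E'
from h import *
go((.4955,-.1163,.11),82.6)
p=bot.get_image("scene"); q=bot.get_image("top")
s=bot.state(); c=s["position"]; zh=c[2]-.0276; M=rot(s["tcp_rot"]).as_matrix(); X=-M[:,0]
for n,o in (("rollN",.036),("rollF",-.036)): print(n,proj(p,np.r_[(c+X*o)[:2],zh+.092]).round(1))
h=cv2.cvtColor(p["img"],cv2.COLOR_BGR2HSV).astype(int)
for nm,m in [("white",(h[...,1]<60)&(h[...,2]>150)),("red",((h[...,0]<6)|(h[...,0]>174))&(h[...,1]>140)&(h[...,2]>60))]:
    b=np.zeros(m.shape,np.uint8); b[80:220,170:290]=m[80:220,170:290]
    k,l,st,cc=cv2.connectedComponentsWithStats(b); print(nm,[(cc[i].round(1).tolist(),int(st[i][4])) for i in range(1,k) if st[i][4]>12])
cv2.imwrite("pics/sock.png",np.hstack([cv2.resize(p["img"][100:210,165:275],(400,400),interpolation=cv2.INTER_CUBIC),cv2.resize(q["img"][160:270,255:365],(400,400),interpolation=cv2.INTER_CUBIC)]))
E
```

```text
t 12.75 pos [ 0.4955 -0.1145  0.1676] yang 82.73 z [-0.  0. -1.] F [-0.45 -0.22 -3.12] w 11.6 ff 40.0
shift [-0.02 -0.18  5.76] turn 0.13
rollN [205.  126.8]
rollF [222.5 112.8]
white [([204.7, 81.2], 53), ([199.9, 89.7], 48), ([209.2, 95.8], 20), ([202.4, 119.4], 231), ([226.6, 120.8], 14), ([196.6, 148.4], 275), ([224.7, 186.9], 587), ([266.1, 199.4], 254)]
red [([214.5, 134.9], 190)]
```

View pics/sock.png

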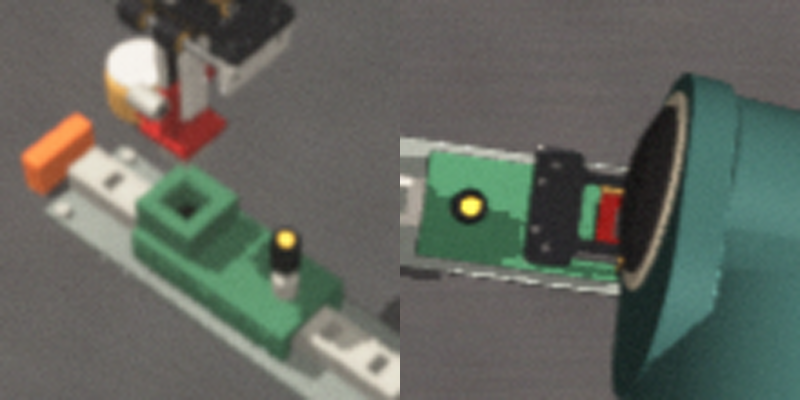

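The carried head hangs upright over the socket. Its near roller is at about (205.7,127) against the predicted (205,126.8), and the orange block at crop (58,155) lies beyond the socket. Lowering into the socket, slowly at the mouth.

Request:
{"api": "apply_moves", "payload": {"linear": [[0,-0.2,1.5],[0,-0.2,3.5],[0,-0.2,5],[0,-0.2,5.5],[0,-0.2,5.8],[0,-0.2,6.1],[0,-0.2,6.4],[0,-0.2,6.6],[0,-0.2,6.6]], "delta_rot": [[0,0,0],[0,0,0],[0,0,0],[0,0,0],[0,0,0],[0,0,0],[0,0,0],[0,0,0],[0,0,0]], "claw": [0,0,0,0,0,0,0,0,0]}}

```text
time_s: 13.75
position: [0.4952, -0.1176, 0.1018]
tcp_rot: [0.0, 0.064, 0.998, 0.0]
contact_force: [0.5, 1.4, -2.9]
width: 0.129
finger_force: 40.0
```

The shank is 9 mm into the socket with no vertical resistance. Continuing home.

Request:
{"api": "apply_moves", "payload": {"linear": [[0,0.05,0.4],[0,0.05,0.9],[0,0.05,1.4],[0,0.05,1.8],[0,0.05,2.0],[0,0.05,2.2],[0,0.05,2.2],[0,0.05,2.2]], "delta_rot": [[0,0,0],[0,0,0],[0,0,0],[0,0,0],[0,0,0],[0,0,0],[0,0,0],[0,0,0]], "claw": [0,0,0,0,0,0,0,0]}}

```text
time_s: 14.55
position: [0.4951, -0.1174, 0.0805]
tcp_rot: [-0.0, 0.065, 0.998, 0.0]
contact_force: [-8.8, 1.4, 16.8]
width: 0.121
finger_force: 40.0
```

It's seated at z 0.0805 (expected 0.0806) with 17 N of push back. Releasing, then lifting away.

Request:
{"api": "apply_moves", "payload": {"linear": [[0,0,-0.1],[0,0,-0.1],[0,0,-0.1],[0,0,-0.1],[0,0,-0.1],[0,0,-0.1],[0,0,-2],[0,0,-5],[0,0,-8],[0,0,-11],[0,0,-11],[0,0,-11]], "delta_rot": [[0,0,0],[0,0,0],[0,0,0],[0,0,0],[0,0,0],[0,0,0],[0,0,0],[0,0,0],[0,0,0],[0,0,0],[0,0,0],[0,0,0]], "claw": [5,5,5,5,5,5,6,6,6,6,6,6]}}

```text
time_s: 15.75
position: [0.4954, -0.1173, 0.19]
tcp_rot: [0.001, 0.064, 0.998, 0.0]
contact_force: [-0.5, 0.2, -0.2]
width: 0.64
finger_force: 0.0
```

```bash
python3 - <<'E'
from h import *
p=bot.get_image("scene"); h=cv2.cvtColor(p["img"],cv2.COLOR_BGR2HSV).astype(int)
Y=np.array([.129,.9916]);X=np.array([.9916,-.129]); S=np.array([.4955,-.1166])
for o in (.036,-.036): print("exp roller",proj(p,np.r_[S+X*o,.053+.092]).round(1))
for nm,m in [("white",(h[...,1]<60)&(h[...,2]>150)),("red",((h[...,0]<6)|(h[...,0]>174))&(h[...,1]>140)&(h[...,2]>60)),("yel",(h[...,0]>22)&(h[...,0]<35)&(h[...,1]>120)&(h[...,2]>120))]:
    b=np.zeros(m.shape,np.uint8); b[110:220,190:290]=m[110:220,190:290]
    k,l,st,cc=cv2.connectedComponentsWithStats(b); print(nm,[(cc[i].round(1).tolist(),int(st[i][4]),ray(p,cc[i],.118)[:2].round(4)) for i in range(1,k) if st[i][4]>7])
K=ray(p,(243,165.2),.118)
# rotate so tool y = rail x (-7.4 deg): 
go((.5095,-.0075,.19),-7.4); go((.5095,-.0075,.19),82.6)
print(bot.state()["joint_positions"])
E
```

```text
exp roller [206.3 147.1]
exp roller [222.9 133.3]
white [([202.6, 117.4], 169, array([ 0.4204, -0.2184])), ([224.1, 115.0], 32, array([ 0.374 , -0.1683])), ([221.5, 123.7], 15, array([ 0.4092, -0.1534])), ([222.2, 132.9], 48, array([ 0.4396, -0.1296])), ([198.5, 148.3], 248, array([ 0.5299, -0.1528])), ([232.4, 192.5], 493, array([0.6073, 0.0226])), ([240.8, 176.6], 16, array([0.5481, 0.0113])), ([265.7, 198.9], 278, array([0.5742, 0.1114]))]
red [([216.6, 150.0], 259, array([ 0.5055, -0.1039]))]
yel [([243.0, 165.2], 10, array([ 0.5098, -0.0065]))]
t 15.8 pos [ 0.4949 -0.1172  0.1892] yang 82.62 z [-0.  0. -1.] F [ 0.79  0.29 -0.63] w 59.8 ff 0.0
shift [-0.04 11.06 -0.08] turn -89.98
t 15.8 pos [ 0.4949 -0.1172  0.1892] yang 82.62 z [-0.  0. -1.] F [ 0.79  0.29 -0.63] w 59.8 ff 0.0
shift [-0.04 11.06 -0.08] turn 0.02
[-0.07382888  0.2019312   0.2806025   1.89633803 -0.06392752  1.05237376
  1.67516631]
```

The head is home: far roller at (222.2,132.9) against the expected (222.9,133.3), fingers off it, knob dot still at (243,165). I'll move over the knob with a 90° turn, so the gripper body stays clear of the head.

Request:
{"api": "apply_moves", "payload": {"linear": [[0,1,0],[0,2,0],[0,3,0],[0,4,0],[0,5,0],[0,6,0],[0,7,0],[0,8,0],[0,9,0],[0,10,0],[0,11,0],[0,11,0],[0,11,0],[0,11,0]], "delta_rot": [[0,0,8],[0,0,16],[0,0,24],[0,0,32],[0,0,40],[0,0,48],[0,0,56],[0,0,64],[0,0,72],[0,0,80],[0,0,88],[0,0,90],[0,0,90],[0,0,90]], "claw": [6,6,6,6,6,6,6,6,6,6,6,6,6,6]}}

```text
time_s: 17.2
position: [0.509, -0.0084, 0.1891]
tcp_rot: [-0.0, 0.751, 0.661, -0.001]
contact_force: [0.4, 0.1, 0.3]
width: 0.64
finger_force: 0.0
```

```bash
python3 - <<'E'
from h import *
go((.5095,-.0075,.075),-7.4); print(bot.state()["joint_positions"])
E
```

```text
t 17.2 pos [ 0.509  -0.0084  0.1891] yang -7.3 z [-0.001 -0.    -1.   ] F [0.36 0.09 0.28] w 60.2 ff 0.0
shift [ 0.1   0.06 11.4 ] turn 0.1
[-0.39259656  0.20904967  0.39949217  1.89816651 -0.09246034  1.05344995
 -0.08249274]
```

Request:
{"api": "apply_moves", "payload": {"linear": [[0.1,0.05,2],[0.1,0.05,5],[0.1,0.05,8],[0.1,0.05,10.5],[0.1,0.05,11.5],[0.1,0.05,12.1],[0.1,0.05,12.1],[0.1,0.05,12.1],[0.1,0.05,12.1],[0.1,0.05,12.1],[0.1,0.05,12.1],[0.1,0.05,12.1],[0.1,0.05,12.1],[0.1,0.05,12.1]], "delta_rot": [[0,0,0],[0,0,0],[0,0,0],[0,0,0],[0,0,0],[0,0,0],[0,0,0],[0,0,0],[0,0,0],[0,0,0],[0,0,0],[0,0,0],[0,0,0],[0,0,0]], "claw": [6,6,6,6,6,6,6,0,0,0,0,0,0,0], "force": 30}}

```text
time_s: 18.6
position: [0.5105, -0.0073, 0.0691]
tcp_rot: [0.0, 0.751, 0.66, 0.0]
contact_force: [3.5, 0.0, 2.6]
width: 0.271
finger_force: 30.0
```

```bash
python3 - <<'E'
from h import *
go((.5095,-.0075,.068),-7.4)
E
```

```text
t 18.6 pos [ 0.5105 -0.0073  0.0691] yang -7.38 z [ 0.001 -0.    -1.   ] F [3.53 0.04 2.63] w 25.4 ff 30.0
shift [-0.03 -0.09  0.11] turn 0.02
```

The knob is gripped at 25.4 mm and 30 N. Pulling up 18 mm.

Request:
{"api": "apply_moves", "payload": {"linear": [[0,0,0],[0,0,-0.3],[0,0,-0.7],[0,0,-1.1],[0,0,-1.5],[0,0,-1.8],[0,0,-1.8],[0,0,-1.8],[0,0,-1.8]], "delta_rot": [[0,0,0],[0,0,0],[0,0,0],[0,0,0],[0,0,0],[0,0,0],[0,0,0],[0,0,0],[0,0,0]], "claw": [0,0,0,0,0,0,0,0,0], "force": 45}}

```text
time_s: 19.5
position: [0.5103, -0.0073, 0.0866]
tcp_rot: [0.0, 0.751, 0.66, 0.0]
contact_force: [8.6, 0.2, -8.2]
width: 0.268
finger_force: 45.0
```

```bash
python3 - <<'E'
from h import *
go((.5095,-.0075,.068),-7.4)
p=bot.get_image("scene"); h=cv2.cvtColor(p["img"],cv2.COLOR_BGR2HSV).astype(int)
m=(h[...,0]>22)&(h[...,0]<35)&(h[...,1]>120)&(h[...,2]>120); m[:100]=0; ys,xs=np.nonzero(m[:,200:280]); print(xs.mean()+200,ys.mean(),len(xs)) if len(xs) else print("dot hidden")
for z in (.118,.136): print(z,proj(p,(.5095,-.0075,z)))
E
```

```text
t 19.5 pos [ 0.5103 -0.0073  0.0866] yang -7.38 z [ 0.001 -0.    -1.   ] F [ 8.61  0.23 -8.2 ] w 25.2 ff 45.0
shift [-0.03 -0.08  1.86] turn 0.02
243.4 161.8 5
0.118 [242.77172932 164.98253388]
0.136 [242.80199723 161.09764739]
```

The plunger is up: the spring pulls 8.2 N and the dot has risen to row 161.8. Sliding 50 mm towards the orange end.

Request:
{"api": "apply_moves", "payload": {"linear": [[-0.2,0.05,-1.8e-07],[-0.6,0.1,0],[-1.1,0.1,0],[-1.6,0.1,0],[-2.1,0.1,0],[-2.6,0.1,0],[-3.1,0.1,0],[-3.6,0.1,0],[-4.1,0.1,0],[-4.6,0.1,0],[-4.9,0.1,0],[-5,0.1,0],[-5,0.1,0],[-5,0.1,0]], "delta_rot": [[0,0,0],[0,0,0],[0,0,0],[0,0,0],[0,0,0],[0,0,0],[0,0,0],[0,0,0],[0,0,0],[0,0,0],[0,0,0],[0,0,0],[0,0,0],[0,0,0]], "claw": [0,0,0,0,0,0,0,0,0,0,0,0,0,0]}}

```text
time_s: 20.95
position: [0.5043, -0.0572, 0.0867]
tcp_rot: [-0.0, 0.751, 0.66, -0.0]
contact_force: [-1.5, -0.9, -8.1]
width: 0.268
finger_force: 45.0
```

```bash
python3 - <<'E'
from h import *
K=np.array([.5103,-.0073,.0866])-.05*np.array([.129,.9916,0]); print(K); go(K,-7.4)
E
```

```text
[ 0.50385 -0.05688  0.0866 ]
t 20.95 pos [ 0.5043 -0.0572  0.0867] yang -7.39 z [-0. -0. -1.] F [-1.54 -0.93 -8.12] w 25.2 ff 45.0
shift [ 0.03 -0.05  0.01] turn 0.01
```

Moved 50 mm. Letting the pin down.

Request:
{"api": "apply_moves", "payload": {"linear": [[0,0,0.4],[0,0,0.8],[0,0,1.2],[0,0,1.5],[0,0,1.75],[0,0,1.85],[0,0,1.85],[0,0,1.85],[0,0,1.85]], "delta_rot": [[0,0,0],[0,0,0],[0,0,0],[0,0,0],[0,0,0],[0,0,0],[0,0,0],[0,0,0],[0,0,0]], "claw": [0,0,0,0,0,0,0,0,0]}}

```text
time_s: 21.85
position: [0.5046, -0.057, 0.0689]
tcp_rot: [-0.0, 0.751, 0.66, 0.0]
contact_force: [-10.5, -0.2, 12.9]
width: 0.264
finger_force: 45.0
```

```bash
python3 - <<'E'
from h import *
go((.5038,-.0571,.069),-7.4)
p=bot.get_image("scene"); h=cv2.cvtColor(p["img"],cv2.COLOR_BGR2HSV).astype(int)
for nm,m in [("white",(h[...,1]<60)&(h[...,2]>150)),("yel",(h[...,0]>22)&(h[...,0]<35)&(h[...,1]>120)&(h[...,2]>120)),("red",((h[...,0]<6)|(h[...,0]>174))&(h[...,1]>140)&(h[...,2]>60))]:
    b=np.zeros(m.shape,np.uint8); b[100:200,180:260]=m[100:200,180:260]
    k,l,st,cc=cv2.connectedComponentsWithStats(b); print(nm,[(cc[i].round(1).tolist(),int(st[i][4])) for i in range(1,k) if st[i][4]>3])
Y=np.array([.129,.9916]);X=np.array([.9916,-.129]); S=np.array([.4955,-.1166])-.05*Y
for o in (.036,-.036): print("exp roller",proj(p,np.r_[S+X*o,.145]).round(1))
print("exp dot",proj(p,np.r_[S+.11*Y,.118]).round(1),"up 13mm",proj(p,np.r_[S+.11*Y,.131]).round(1))
cv2.imwrite("pics/end.png",cv2.resize(p["img"][95:215,160:280],(600,600),interpolation=cv2.INTER_CUBIC))
E
```

```text
t 21.85 pos [ 0.5046 -0.057   0.0689] yang -7.39 z [ 0.  0. -1.] F [-10.54  -0.25  12.86] w 24.8 ff 45.0
shift [-0.02 -0.08 -0.01] turn 0.01
white [([208.0, 118.3], 311), ([244.8, 117.1], 18), ([241.7, 125.7], 7), ([232.1, 131.0], 13), ([190.6, 142.4], 110), ([204.2, 150.9], 8), ([212.5, 178.9], 319), ([226.0, 161.8], 70), ([249.9, 189.1], 167)]
yel [([230.5, 157.0], 6)]
red [([205.2, 133.7], 74), ([197.1, 146.8], 28)]
exp roller [194.  138.6]
exp roller [210.7 125.2]
exp dot [230.  156.3] up 13mm [229.9 153.5]
```

View pics/end.png

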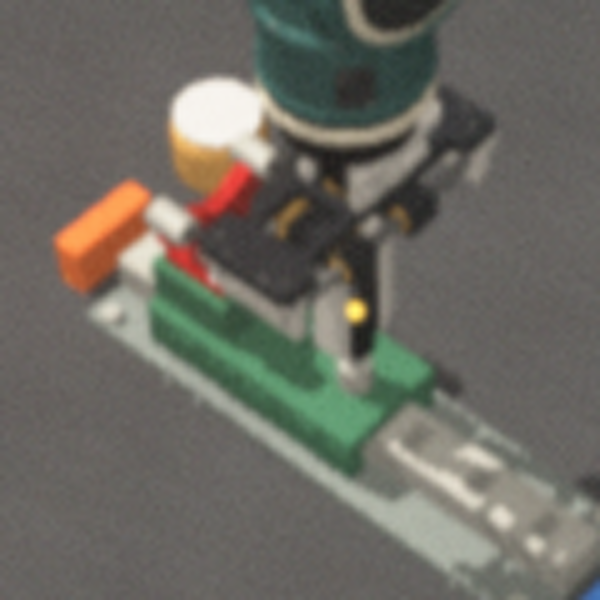

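The view shows the knob dot at (230.5,157) against the expected (230,156.3) with the pin down. The head is home in the socket and the carriage is one slot nearer the orange block. Knob height, 45 N grip and downward push all agree, so I'm handing in.

```bash
python3 -c "
from station import bot
print(bot.hand_in())"
```

```text
the job is handed in; nothing more can be done
None
```

I handed the job in at about 22 s, with no verdict returned: by my checks the red head is home in the socket and let go, the carriage is one slot (50 mm) towards the orange block, and the pin is down with the knob still held at 45 N; the first grasp missed high and tilted the head, but it stood up again before the second.

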